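Set graded crucibles in the furnace rack in order of size

ROBOT

A 7-joint arm with a two-finger parallel gripper is mounted at the origin on a cart in front of the work surface, level with it; the furniture and walls round the work are solid. World frame = base frame: x ahead of the robot, y to its left, z up, the work surface at z = 0. Lengths are in m, angles in degrees, forces in N, time in s.
With the tool pointing down it reaches from about 0.4 to 0.85 m from the base axis. Payload 10.4 kg.
Tool frame: the origin (TCP) lies at the very end of the fingers, on their centre line; the grasp point (between the pads) lies 19 mm behind it (robot.grip_depth is the distance from the TCP to the grasp point, in m); z points along the fingers, y is the line along which they close (so a half turn about z gives the same grasp; the last joint's range is limited). The gripper opens to 87 mm and grips with 3 to 60 N. Pads are 19 mm wide; open, the fingers measure 117 mm over their backs; the gripper's body (75 mm by 190 mm) begins 51 mm behind the grasp point.
Start: joints at [69.465, 19.034, -3.707, 83.658, 1.238, 77.344, -5.071], TCP at [0.206, -0.59, 0.223] pointing down, gripper open.
Joint ranges: [-148.97, 148.97], [-28.65, 121.19], [-84.17, 76.75], [9.2, 138.47], [-72.65, 252.65], [3.7, 117.97], [-149.18, 149.18]. Speed limits (degrees/s): [127.2, 127.2, 159.86, 159.86, 180, 180, 180].

INTERFACE

Orientations are given as [roll, pitch, yaw] about the fixed x, y, z axes, in that order (R = Rz(yaw) Ry(pitch) Rx(roll)).
In Python, from station import robot, camera, sign_off, spot_in, outline_of, mark_of gives the robot as it stands.
- The arm moves only by the shell command python3 -m jog 'ROWS' [OPENING] [FORCE]. ROWS is text: rows parted by semicolons, each of 6 numbers parted by spaces: the shift along the tool's x, y, z scaled (see below), then the turn, a rotation vector about the tool's x, y, z scaled (see below). In form: tx ty tz wx wy wz; .... A call has exactly 8 rows; each row is the pose to reach, as a shift and turn from the pose commanded when the call began, along the tool's axes at that moment, turning the shorter way round; what a row does not reach only later rows make up. The controller multiplies each number of a shift by 20 cm and each number of a turn by pi rad. A row lasts 1/10 s, in which the tool goes at most 50 mm and 8.59 degrees, less where a joint would pass 70% of its speed; a pose out of reach is approached as far as the arm can. A call with a number of a shift or a turn outside -1 to 1 is refused whole. A call with a gripper value outside its range is refused whole. OPENING is the opening, from -1 (shut) to 1 (fully open), set as the call begins (- or left out, the last holds). The fingers move at their own pace and stop on an object; FORCE is the grip in N (left out, the last holds). Time passes only in rows, so rows that repeat a pose let the fingers close, or fill a call up. It gives the time, the measured TCP pose, the force, the opening and the grip force at its end, in the units of the state.
- robot.get_obs(): the state, without advancing time (a new reading comes with each control period).
- camera(name): name is "side" or "top"; returns a dict with "img" (400x640x3 uint8, red, green, blue), "K" (3x3 intrinsics, pixels), "dist_coeffs" ([k1, k2, p1, p2, k3] as OpenCV has them; the pictures are not rectified), "R" (3x3) and "t" (3): a world point X has camera coordinates R X + t. Camera axes: x right, y down, z forward; pixel columns grow to the right and rows downward; lengths in m; the calibration is good to about 2 mm. A picture is of the moment at which its call begins. There is no depth.
- sign_off(): hands the job in; it is judged then, once.
Trained networks look in a picture, given as the dict that the camera call returned (one of the last four; its "shot" number tells which), for a name from the list of things; names that differ only in an ending like _2 or _b are one class to them, and where a whole thing is asked for, a point or a joint stands for the part that bears it (a point fixed in the world has none). Each returns a list of dicts, best first, with "score" (0 to 1); they miss things now and then, are a little off and sometimes report something else, mostly with a low value. They report only what shows in the picture. A call takes as long as a camera call. They do not tell look-alikes from the thing itself.
- spot_in(picture, thing): "rect" ([centre column, centre row, width, height] in pixels, round what is visible of it).
- outline_of(picture, thing): "region" (400x640 bool, what is visible of it) and "rect" ([centre column, centre row, width, height] in pixels, round what is visible of it).
- mark_of(picture, thing): "uv" ([column, row] in pixels: a listed point, or the origin of a listed thing).
The state is a dict: "t": time; "joint_positions": joint angles; "joint_vel": joint speeds; "joint_torque": joint torques, N m; "eef_pos": TCP position; "tcp_rot": TCP orientation; "contact_force": force on the tool from outside, world axes, zero at the start; "torque": the same for the moment, N m; "finger_gap": finger opening in m; "finger_force": force on a finger pad.
Only numpy, scipy, OpenCV 4.12 (cv2) and the standard library are available. Lean on these libraries where they do the work, as an engineer would, in place of code of your own. Each camera call takes 0.05 s, during which the arm holds its last target. There are 200 camera calls.

TASK

Load the four porcelain crucibles into the steel furnace rack, mouth up and lined up in order of size: the largest in the largest hole, and so on down the row to the smallest in the smallest hole, each seated straight and fully down in its hole. Handle the porcelain with care so that none tips over, and leave the petri dish and the amber dropper bottle where they stand.

Things in the scene. Friction and masses are not known exactly. Their poses are not given: they have to be found in the camera images.
- crucible_xl: The largest of four white porcelain crucibles: open round cup, 60 mm across the rim, 50 mm tall, tapering to 37 mm at the foot; wall about 3 mm. It stands loose on the worktop, mouth up. Origin: centre of its underside, z up. Grip it from above across the outside of the rim, fingertips 6 to 11 mm below the rim.
- crucible_l: The second largest of four white porcelain crucibles: open round cup, 50 mm across the rim, 41.5 mm tall, tapering to 31 mm at the foot; wall about 3 mm. It stands loose on the worktop, mouth up. Origin: centre of its underside, z up. Grip it from above across the outside of the rim, fingertips 6 to 11 mm below the rim.
- crucible_m: The third of four white porcelain crucibles: open round cup, 41 mm across the rim, 34 mm tall, tapering to 25 mm at the foot; wall about 3 mm. It stands loose on the worktop, mouth up. Origin: centre of its underside, z up. Grip it from above across the outside of the rim, fingertips 6 to 11 mm below the rim.
- crucible_s: The smallest of four white porcelain crucibles: open round cup, 32 mm across the rim, 26.5 mm tall, tapering to 20 mm at the foot; wall about 3 mm. It stands loose on the worktop, mouth up. Origin: centre of its underside, z up. Grip it from above across the outside of the rim, fingertips 6 to 11 mm below the rim.
- seat_xl: The largest of the four holes in the rack's plate, 50.4 mm wide; takes the 60 mm crucible, which seats by its taper: underside about 29 mm below the plate's top, rim 21 mm above. Origin: hole centre at the plate's top face, 56 mm over the worktop; z up, y along the row to the small end. Rack: fixed bridge of dark grey sheet steel on two end legs.
- seat_l: The second largest of the four holes in the rack's plate, 42 mm wide; takes the 50 mm crucible, which seats by its taper: underside about 24.5 mm below the plate's top, rim 17 mm above. Origin: hole centre at the plate's top face, 56 mm over the worktop; z up, y along the row to the small end. The plate is 216 mm long, 80 mm wide, 4 mm thick.
- seat_m: The third of the four holes in the rack's plate, 34.5 mm wide; takes the 41 mm crucible, which seats by its taper: underside about 21.5 mm below the plate's top, rim 12.5 mm above. Origin: hole centre at the plate's top face, 56 mm over the worktop; z up, y along the row to the small end. The row lies at any angle on the worktop.
- seat_s: The smallest of the four holes in the rack's plate, 27 mm wide; takes the 32 mm crucible, which seats by its taper: underside about 15.5 mm below the plate's top, rim 11 mm above. Origin: hole centre at the plate's top face, 56 mm over the worktop; z up, y along the row to the small end. From the largest hole, the others lie 61, 112.5 and 155 mm along y.
- petri_dish: A bystander: closed round glass petri dish, 66 mm wide, 17 mm tall, loose on the worktop; not to be moved. Origin: centre of its underside.
- dropper: A bystander: amber dropper bottle with black bulb, 42 mm wide, 110 mm tall, loose on the worktop; not to be moved. Origin: centre of its underside.
Not all that is in view belongs to the job. Leave any yellow look-alike of the crucible_xl alone.

How it is judged:
By the outcome, as a careful person would: the job done as asked, in the order asked, and still so for the second after the job is handed in, with the robot touching nothing.
It also fails if it takes over 93 s, if anything falls off the work surface, if the arm or the gripper's body presses on something with over 40 N, if the wrist force passes 120 N, or if a joint passes its speed limit or range.

## Working session

There is one attempt and no reset: what is moved stays moved. The work goes in short steps, Python scripts to look and compute and a shell command to move; the robot and the scene stay as the last step left them, time stands still between calls to the robot, and variables do not carry over. Pictures are saved under pics/ and viewed, at most 14 in all, crops included, and the job is handed in when it is done.

```bash
mkdir -p pics; ls; cat > h.py <<'E'
import numpy as np,cv2
from station import robot,camera,sign_off,spot_in,outline_of,mark_of
def ray(c,uv):
    p=cv2.undistortPoints(np.array([[uv]],float),c["K"],np.array(c["dist_coeffs"],float))[0,0]
    R=np.array(c["R"]);t=np.array(c["t"])
    return -R.T@t, R.T@np.array([p[0],p[1],1])
def onz(c,uv,z):
    o,d=ray(c,uv);return o+d*(z-o[2])/d[2]
def proj(c,X):
    R=np.array(c["R"]);t=np.array(c["t"])
    return cv2.projectPoints(np.array(X,float).reshape(-1,1,3),cv2.Rodrigues(R)[0],t,np.array(c["K"],float),np.array(c["dist_coeffs"],float))[0][:,0]
E
cat > a.py <<'E'
from h import *
np.set_printoptions(precision=4,suppress=True)
for n in("top","side"):
    c=camera(n);cv2.imwrite(f"pics/{n}0.png",c["img"][:,:,::-1])
    o,d=ray(c,(320,200));print(n,o,d)
    for th,z in [("crucible_xl",0),("crucible_l",0),("crucible_m",0),("crucible_s",0),("seat_xl",.056),("seat_l",.056),("seat_m",.056),("seat_s",.056),("petri_dish",0),("dropper",0)]:
        for m in mark_of(c,th)[:3]: print(n,th,"mark",round(m["score"],2),np.round(m["uv"],1),onz(c,m["uv"],z)[:2])
        if 'seat' not in th:
            for m in spot_in(c,th)[:3]: print("   spot",round(m["score"],2),np.round(m["rect"],1))
o=robot.get_obs();print(o)
E
python3 a.py
```

```text
pics
top [ 0.3777 -0.2541  0.9148] [ 0.1937  0.0083 -0.981 ]
top crucible_xl mark 0.66 [420.7 232.3] [ 0.4895 -0.4588]
top crucible_xl mark 0.62 [277.5 197.1] [ 0.5643 -0.1554]
   spot 0.7 [275.9 194.6  28.6  29.1]
   spot 0.62 [427.2 230.2  31.8  31.3]
top crucible_l mark 0.86 [338.2 301. ] [ 0.3476 -0.2845]
top crucible_l mark 0.76 [220.8 263.1] [ 0.4233 -0.0397]
top crucible_l mark 0.6 [254.7 140.9] [ 0.6903 -0.1021]
   spot 0.91 [338.1 303.3  22.5  14.6]
   spot 0.62 [216.6 261.1  27.5  22.5]
   spot 0.57 [251.1 141.4  14.4  13.3]
top crucible_m mark 0.86 [338.2 301. ] [ 0.3476 -0.2845]
top crucible_m mark 0.76 [220.8 263.1] [ 0.4233 -0.0397]
top crucible_m mark 0.6 [254.7 140.9] [ 0.6903 -0.1021]
   spot 0.91 [338.1 303.3  22.5  14.6]
   spot 0.62 [216.6 261.1  27.5  22.5]
   spot 0.57 [251.1 141.4  14.4  13.3]
top crucible_s mark 0.86 [338.2 301. ] [ 0.3476 -0.2845]
top crucible_s mark 0.76 [220.8 263.1] [ 0.4233 -0.0397]
top crucible_s mark 0.6 [254.7 140.9] [ 0.6903 -0.1021]
   spot 0.91 [338.1 303.3  22.5  14.6]
   spot 0.62 [216.6 261.1  27.5  22.5]
   spot 0.57 [251.1 141.
[... 2417 characters left out ...]
6 [316.4 184. ] [ 0.6554 -0.4145]
   spot 0.95 [315.  179.8  28.7  18.2]
side dropper mark 0.72 [226.9 212.8] [ 0.7414 -0.2125]
   spot 0.57 [228.1 193.9  23.2  56.1]
{'t': 1.7, 'joint_positions': array([69.4661, 19.0339, -3.7054, 83.659 ,  1.2386, 77.343 , -5.0687]), 'joint_vel': array([ 0.0258, -0.093 , -0.0201, -0.0266,  0.0712, -0.107 , -0.0582]), 'joint_torque': array([ -0.0007, -62.3028,   0.0237, -39.0114,  -0.0613,   0.0315,
         0.    ]), 'eef_pos': array([ 0.2059, -0.5901,  0.2226]), 'tcp_rot': array([179.9961,   0.0005,  19.24  ]), 'contact_force': array([0.1593, 0.0374, 0.8882]), 'torque': array([0.0212, 0.032 , 0.0141]), 'finger_force': 0.0, 'finger_gap': 0.0869295440128898}
```

```bash
python3 - <<'E'
import cv2
a=cv2.imread("pics/top0.png")[80:330,190:460];cv2.imwrite("pics/tc.png",cv2.resize(a,None,fx=2.4,fy=2.4,interpolation=cv2.INTER_CUBIC))
a=cv2.imread("pics/side0.png")[130:350,180:460];cv2.imwrite("pics/sc.png",cv2.resize(a,None,fx=2.6,fy=2.6,interpolation=cv2.INTER_CUBIC))
E
```

```text
(no output)
```

View pics/tc.png

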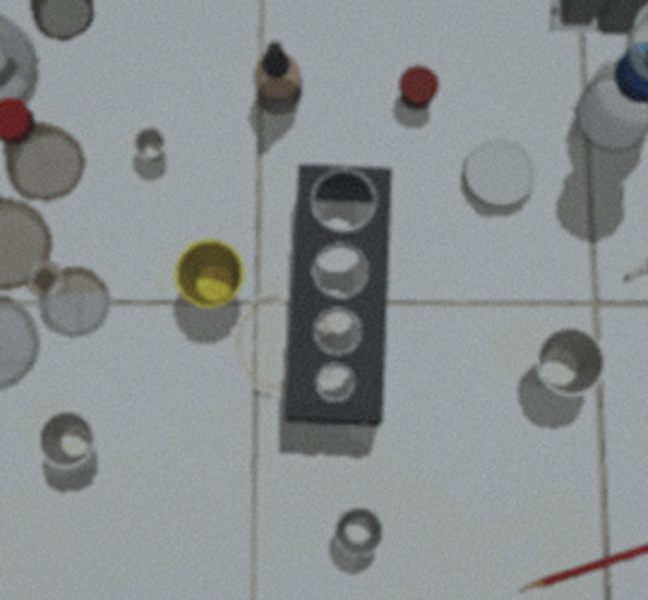

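View pics/sc.png

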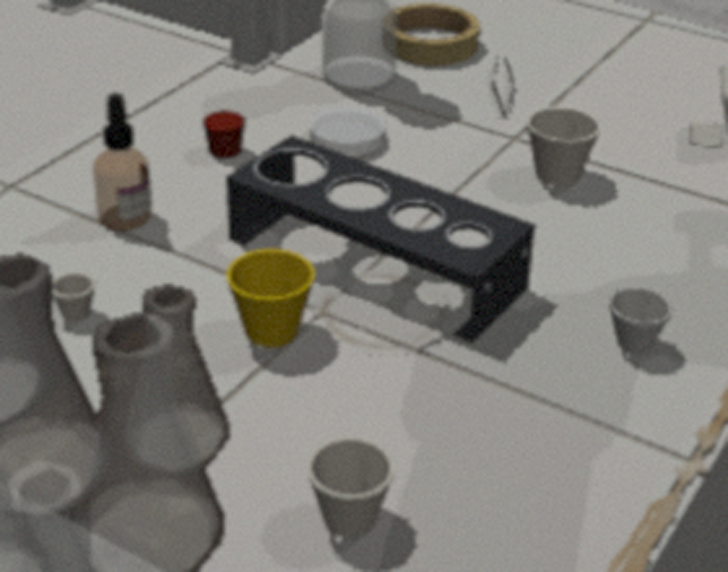

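```bash
cat > fit.py <<'E'
from h import *
from scipy.optimize import minimize
D={"crucible_xl":(.060,.050,.037),"crucible_l":(.050,.0415,.031),"crucible_m":(.041,.034,.025),"crucible_s":(.032,.0265,.020)}
A=np.linspace(0,2*np.pi,48,endpoint=False);C=np.c_[np.cos(A),np.sin(A)]
def sil(c,xy,d,z0=0):
    P=np.vstack([np.c_[xy+C*d[0]/2,np.full(48,z0+d[1])],np.c_[xy+C*d[2]/2,np.full(48,z0)]])
    return cv2.convexHull(proj(c,P).astype(np.float32))
def miou(c,reg,xy,d,z0=0):
    S=4;x0,y0=0,0
    m=np.zeros((400*S,640*S),np.uint8)
    cv2.fillConvexPoly(m,np.round((sil(c,xy,d,z0)+.5)*S*16).astype(int),1,shift=4)
    m=cv2.resize(m.astype(np.float32),(640,400),interpolation=cv2.INTER_AREA)
    return np.minimum(m,reg).sum()/np.maximum(m,reg).sum()
def fitc(pairs,d,xy0):
    f=lambda p:-sum(miou(c,r,p,d) for c,r in pairs)
    r=minimize(f,xy0,method="Nelder-Mead",options=dict(initial_simplex=np.array(xy0)+np.array([[0,0],[.008,0],[0,.008]]),xatol=2e-4,fatol=1e-4))
    return r.x,-r.fun/len(pairs)
E
cat > b.py <<'E'
from fit import *
np.set_printoptions(precision=4,suppress=True)
G={"crucible_xl":(.490,-.463),"crucible_l":(.4215,-.040),"crucible_m":(.346,-.2825),"crucible_s":(.6886,-.103)}
cs=[camera("top"),camera("side")]
for n,g in G.items():
    pr=[]
    for c in cs:
        q=proj(c,[[*g,.02]])[0]
        o=[o for o in outline_of(c,n) if np.hypot(*(np.array(o["rect"][:2])-q))<15]
        if o: pr.append((c,o[0]["region"].astype(np.float32)))
    print(n,len(pr),"both",fitc(pr,D[n],g),[fitc([p],D[n],g) for p in pr])
hp=[]
for c in cs:
    g=cv2.cvtColor(c["img"],cv2.COLOR_RGB2GRAY)
    q=proj(c,[[.54,-.267,.056]])[0]
    q=q.astype(int)
    box=np.zeros_like(g);box[q[1]-65:q[1]+65,q[0]-60:q[0]+60]=1
    m=((g<85)&(box>0)).astype(np.uint8)
    ct,h=cv2.findContours(m,cv2.RETR_CCOMP,cv2.CHAIN_APPROX_NONE)
    for i,k in enumerate(ct):
        if h[0,i,3]>=0 and len(k)>18:
            e=cv2.fitEllipse(k);print(len(k),np.round(e[0],1),np.round(e[1],1),onz(c,e[0],.054)[:2])
        elif cv2.contourArea(k)>500: print("outer",cv2.approxPolyDP(k,5,True)[:,0].tolist())
c=cs[0]
cv2.imwrite("pics/left.png",cv2.resize(c["img"][40:340,80:330,::-1],None,fx=2,fy=2))
E
python3 b.py
```

```text
crucible_xl 2 both (array([ 0.4876, -0.4607]), np.float64(0.9238231182098389)) [(array([ 0.4888, -0.4605]), np.float64(0.9388400912284851)), (array([ 0.4869, -0.4604]), np.float64(0.9230496883392334))]
crucible_l 2 both (array([ 0.4221, -0.0416]), np.float64(0.9258333444595337)) [(array([ 0.4227, -0.0416]), np.float64(0.9496061205863953)), (array([ 0.4208, -0.0419]), np.float64(0.916228175163269))]
crucible_m 2 both (array([ 0.3479, -0.2859]), np.float64(0.9165951013565063)) [(array([ 0.3486, -0.285 ]), np.float64(0.9420240521430969)), (array([ 0.3476, -0.287 ]), np.float64(0.9244222640991211))]
crucible_s 2 both (array([ 0.6864, -0.0984]), np.float64(0.8621968030929565)) [(array([ 0.6873, -0.0981]), np.float64(0.9092150330543518)), (array([ 0.6849, -0.0982]), np.float64(0.8610400557518005))]
outer [[316, 149], [308, 254], [346, 257], [352, 152], [337, 150], [346, 162], [338, 152]]
51 [329.2 238.8] [17.6 17.9] [ 0.4696 -0.2653]
60 [330.3 217.6] [21.3 21.4] [ 0.5119 -0.2675]
69 [331.4 192.5] [24.5 24.5] [ 0.5631 -0.2697]
82 [332. 167.] [20.  28.5] [ 0.6161 -0.2708]
outer [[267, 198], [273, 224], [287, 215], [303, 216], [321, 226], [311, 236], [321, 226], [339, 233], [332, 249], [341, 236], [356, 238], [360, 246], [344, 254], [373, 267], [385, 255], [376, 249], [381, 215], [294, 183]]
44 [359.8 221.3] [ 8.9 19.3] [ 0.467  -0.2625]
56 [339.7 213.6] [10.8 23.4] [ 0.5099 -0.2642]
60 [317.4 204.9] [12.2 25.8] [ 0.5602 -0.2667]
43 [297.9 195.2] [13.1 15.4] [ 0.6106 -0.2758]
```

View pics/left.png

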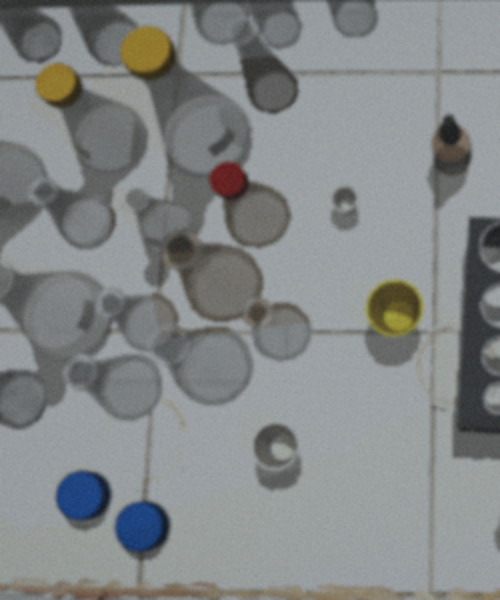

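View pics/side0.png

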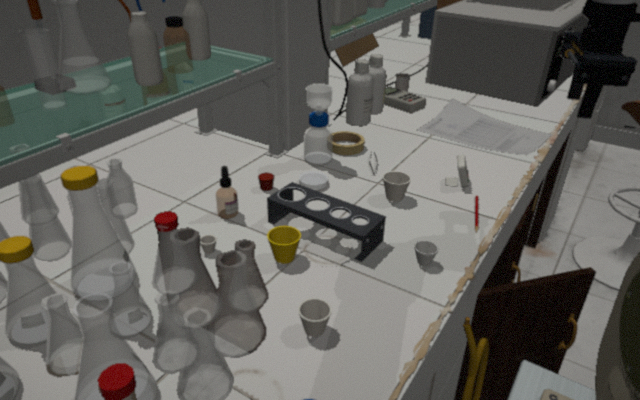

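The white cups in the top view are XL at (427,230), L at (217,261), M at (338,302) and S at (252,141). Possible mix-ups for XL are the yellow cup at (276,195), which I'll leave alone, and the red cap at about (364,115). The crops show that the one at (427,230) is white and the biggest, so I choose it. The glassware left of S and L limits the gripper yaw there.

```bash
cat > go.py <<'E'
# usage: go.py x y z yaw [; ...] : prints rows (tool shift/0.2, wz/pi) from the present pose, for each target
import sys
from h import *
from scipy.spatial.transform import Rotation as Ro
o=robot.get_obs();p=o["eef_pos"];R=Ro.from_euler("xyz",o["tcp_rot"],degrees=True)
for s in " ".join(sys.argv[1:]).split(";"):
    x,y,z,w=map(float,s.split())
    T=Ro.from_euler("xyz",[180,0,w],degrees=True)
    print(np.round(R.inv().apply(np.array([x,y,z])-p)/.2,3),np.round((R.inv()*T).as_rotvec()/np.pi,3))
E
python3 go.py "0.35 -0.52 0.2 -3; .4876 -.4607 .12 -3"
```

```text
[ 0.795 -0.094  0.113] [ 0.    -0.     0.124]
[ 1.543 -0.147  0.513] [ 0.    -0.     0.124]
```

```bash
python3 -m jog '0.2 -0.024 0.03 0 0 0.03; 0.4 -0.047 0.06 0 0 0.06; 0.6 -0.07 0.09 0 0 0.09; 0.795 -0.094 0.113 0 0 0.124; 0.9 -0.1 0.15 0 0 0.124; 1 -0.11 0.2 0 0 0.124; 1 -0.11 0.2 0 0 0.124; 1 -0.11 0.2 0 0 0.124' 1 20; python3 go.py ".4876 -.4607 .12 -3;.4876 -.4607 .042 -3"
```

```text
t: 3.0
eef_pos: [0.3873, -0.5035, 0.1825]
tcp_rot: [-180.0, 0.0, -3.1]
contact_force: [-0.2, 0.8, 0.7]
finger_gap: 0.0872
finger_force: 0.0
[ 0.49  -0.241  0.312] [-0.  0. -0.]
[ 0.49  -0.241  0.702] [-0.  0. -0.]
```

```bash
python3 -m jog '0.12 -0.06 0.08 0 0 0; 0.24 -0.12 0.16 0 0 0; 0.36 -0.18 0.24 0 0 0; 0.49 -0.241 0.31 0 0 0; 0.49 -0.241 0.38 0 0 0; 0.49 -0.241 0.48 0 0 0; 0.49 -0.241 0.55 0 0 0; 0.49 -0.241 0.55 0 0 0' && python3 - <<'E'
from h import *
a=[cv2.resize(camera("side")["img"][110:220,340:460,::-1],None,fx=4,fy=4,interpolation=2),cv2.resize(camera("top")["img"][170:280,380:460,::-1],None,fx=4,fy=4,interpolation=2)]
cv2.imwrite("pics/p1.png",np.hstack(a))
E
python3 go.py ".4876 -.4607 .042 -3"
```

```text
t: 3.8
eef_pos: [0.4857, -0.461, 0.0706]
tcp_rot: [-179.9, 0.2, -3.2]
contact_force: [-1.0, 0.5, -0.1]
finger_gap: 0.0871
finger_force: 0.0
[ 0.001 -0.004  0.156] [ 0.    -0.    -0.001]
```

View pics/p1.png

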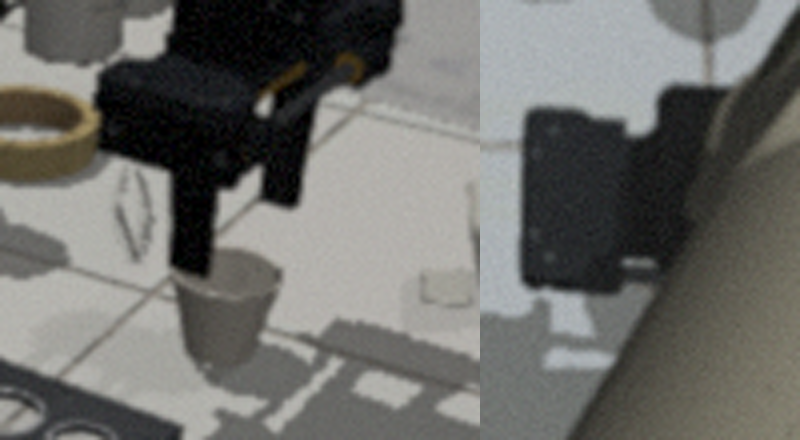

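The side crop shows the fingers straddling the white XL cup, with tips near (192,275) and (285,205) and the rim centre at (228,272). I'll descend and grip.

```bash
python3 -m jog '0 -0.004 0.04 0 0 0; 0 -0.004 0.08 0 0 0; 0 -0.004 0.12 0 0 0; 0 -0.004 0.145 0 0 0; 0 -0.004 0.145 0 0 0; 0 -0.004 0.145 0 0 0; 0 -0.004 0.145 0 0 0; 0 -0.004 0.145 0 0 0' - 12
python3 -m jog '0 0 0 0 0 0; 0 0 0 0 0 0; 0 0 0 0 0 0; 0 0 0 0 0 0; 0 0 0 0 0 0; 0 0 0 0 0 0; 0 0 0 0 0 0; 0 0 0 0 0 0' -1 12
```

```text
t: 4.7
eef_pos: [0.4883, -0.4599, 0.044]
tcp_rot: [180.0, -0.0, -3.1]
contact_force: [-0.3, 0.3, -0.9]
finger_gap: 0.0869
finger_force: 0.0
t: 5.5
eef_pos: [0.488, -0.4599, 0.0436]
tcp_rot: [180.0, -0.0, -3.1]
contact_force: [0.2, -1.3, 0.9]
finger_gap: 0.0586
finger_force: 12.0
```

```bash
python3 -m jog '0 0 -0.05 0 0 0; 0 0 -0.15 0 0 0; 0 0 -0.28 0 0 0; 0 0 -0.42 0 0 0; 0 0 -0.52 0 0 0; 0 0 -0.55 0 0 0; 0 0 -0.55 0 0 0; 0 0 -0.55 0 0 0'; python3 go.py ".6225 -.271 .155 -3;.6225 -.271 .115 -3"
```

```text
t: 6.3
eef_pos: [0.4876, -0.4593, 0.1524]
tcp_rot: [-179.9, 0.1, -3.1]
contact_force: [0.2, -0.0, -1.2]
finger_gap: 0.0584
finger_force: 12.0
[ 0.623 -0.977 -0.013] [-0.  0. -0.]
[ 0.623 -0.976  0.187] [-0.  0. -0.]
```

```bash
python3 -m jog '0.06 -0.1 0 0 0 0; 0.16 -0.25 0 0 0 0; 0.28 -0.44 0 0 0 0; 0.4 -0.63 0 0 0 0; 0.51 -0.8 0 0 0 0; 0.59 -0.92 0 0 0 0; 0.623 -0.976 0.05 0 0 0; 0.623 -0.976 0.14 0 0 0'
cat > chk.py <<'E'
# chk.py name crucible-in-hand: fit xy at given z in both cameras; write overlay crop
import sys
from fit import *
n=sys.argv[1];px=sys.argv[2];tipdz=float(sys.argv[3])
o=robot.get_obs();p=o["eef_pos"];z0=p[2]-tipdz
print("tcp",np.round(p,4),"z0",round(z0,4))
ims=[]
for cn in("side","top"):
    c=camera(cn);im=c["img"][:,:,::-1].copy();q=proj(c,[[p[0],p[1],z0]])[0]
    S=4;x,y=int(q[0])-50,int(q[1])-50
    im=cv2.resize(im[y:y+100,x:x+100],None,fx=S,fy=S,interpolation=2)
    k=((sil(c,p[:2],D[n],z0)[:,0]-[x,y]+.5)*S).astype(int)
    cv2.polylines(im,[k],True,(0,255,0),1)
    XL=np.array([.6225,-.271]);u=np.array([-.9989,.0453])
    for s,r in((0,.0252),(.061,.021),(.1125,.01725),(.155,.0135)):
        k=((proj(c,np.c_[XL+u*s+C*r,np.full(48,.056)])-[x,y]+.5)*S).astype(int)
        cv2.polylines(im,[k],True,(0,0,255),1)
    ims.append(im)
cv2.imwrite(f"pics/{px}.png",np.hstack(ims))
E
python3 chk.py crucible_xl p2 .0436
```

```text
t: 7.1
eef_pos: [0.6241, -0.2693, 0.1246]
tcp_rot: [-180.0, -0.0, -2.9]
contact_force: [0.5, 0.2, -1.1]
finger_gap: 0.0585
finger_force: 12.0
tcp [ 0.6241 -0.2693  0.1246] z0 0.081
```

View pics/p2.png

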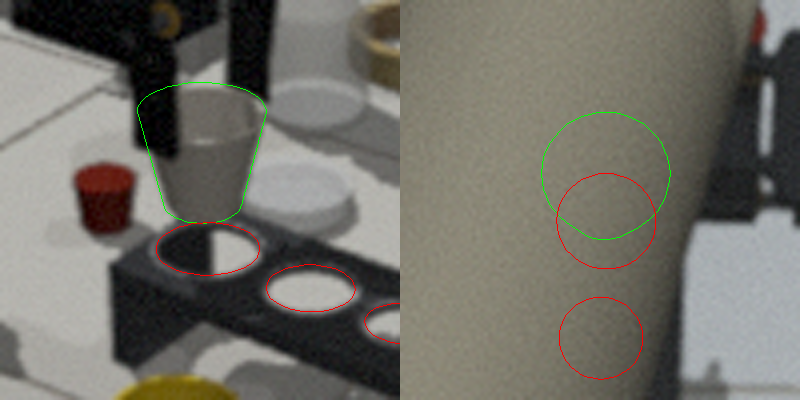

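Overlay: the held XL cup lines up with its outline and sits above the red circle of the largest hole (crop (208,248)). Next I lower it.

```bash
python3 go.py ".6225 -.271 .0715 -3"; python3 -m jog '0 0 0.04 0 0 0; 0 0 0.08 0 0 0; 0 0 0.12 0 0 0; 0 0 0.16 0 0 0; 0 0 0.19 0 0 0; 0 0 0.21 0 0 0; 0 0 0.23 0 0 0; 0 0 0.23 0 0 0'; python3 go.py ".6225 -.271 .0715 -3"
```

```text
[ 0.012 -0.004  0.248] [-0.     0.002 -0.001]
t: 8.0
eef_pos: [0.6228, -0.2715, 0.079]
tcp_rot: [-180.0, 0.0, -3.1]
contact_force: [-0.6, 0.1, -1.3]
finger_gap: 0.0587
finger_force: 12.0
[-0.001 -0.002  0.038] [-0.  0. -0.]
```

```bash
python3 -m jog '0 0 0.01 0 0 0; 0 0 0.018 0 0 0; 0 0 0.024 0 0 0; 0 0 0.03 0 0 0; 0 0 0.034 0 0 0; 0 0 0.038 0 0 0; 0 0 0.038 0 0 0; 0 0 0.038 0 0 0'
```

```text
t: 8.8
eef_pos: [0.623, -0.2716, 0.0721]
tcp_rot: [180.0, -0.0, -3.1]
contact_force: [0.2, 0.5, -0.4]
finger_gap: 0.0585
finger_force: 12.0
```

```bash
python3 -m jog '0 0 0.003 0 0 0; 0 0 0.006 0 0 0; 0 0 0.008 0 0 0; 0 0 0.01 0 0 0; 0 0 0.01 0 0 0; 0 0 0.01 0 0 0; 0 0 0.01 0 0 0; 0 0 0.01 0 0 0'
```

```text
t: 9.6
eef_pos: [0.6235, -0.2716, 0.0705]
tcp_rot: [180.0, -0.1, -3.1]
contact_force: [5.0, -0.1, 4.2]
finger_gap: 0.0586
finger_force: 12.0
```

```bash
python3 -m jog '0 0 0 0 0 0; 0 0 0 0 0 0; 0 0 0 0 0 0; 0 0 0 0 0 0; 0 0 0 0 0 0; 0 0 -0.05 0 0 0; 0 0 -0.15 0 0 0; 0 0 -0.3 0 0 0' 1
python3 - <<'E'
from fit import *
c=camera("side");im=c["img"][:,:,::-1].copy()
S=5;x,y=240,130
im=cv2.resize(im[y:y+110,x:x+150],None,fx=S,fy=S,interpolation=2)
for xy in((.6225,-.271),(.6245,-.271)):
    k=((sil(c,np.array(xy),D["crucible_xl"],.027)[:,0]-[x,y]+.5)*S).astype(int)
    cv2.polylines(im,[k],True,(0,255,0) if xy[0]<.623 else (0,0,255),1)
cv2.imwrite("pics/p3.png",im)
E
python3 go.py ".55 -.16 .17 20;.4221 -.0416 .12 37"
```

```text
t: 10.4
eef_pos: [0.622, -0.2712, 0.1297]
tcp_rot: [-180.0, 0.2, -3.1]
contact_force: [1.0, -0.5, -0.0]
finger_gap: 0.087
finger_force: 0.0
[-0.403 -0.54  -0.169] [ 0.001 -0.002 -0.128]
[-1.075 -1.097  0.076] [ 0.001 -0.002 -0.223]
```

View pics/p3.png

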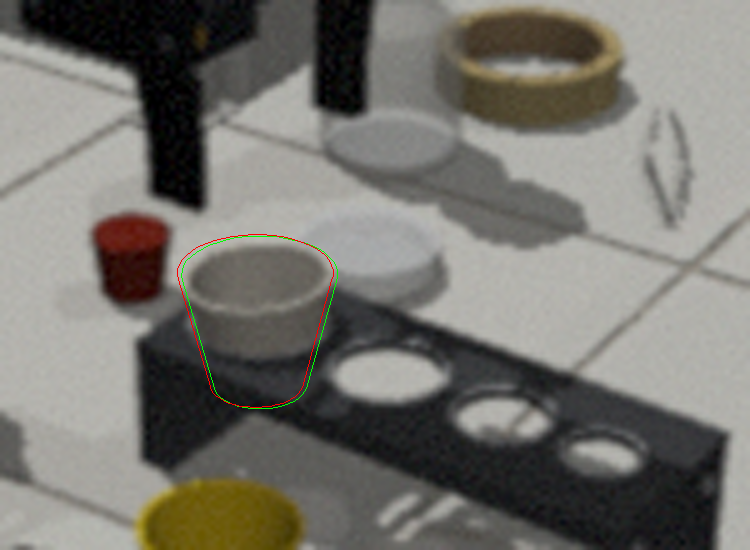

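```bash
python3 - <<'E'
from h import *
c=camera("top")
for q in((221,206),(186,223.5),(206,182),(209,147.5),(145,233)):
    print(q,np.round(onz(c,q,.005)[:2],3))
E
python3 go.py ".50 -.22 .15 16;.43 -.18 .13 37"
```

```text
(221, 206) [ 0.544 -0.036]
(186, 223.5) [0.506 0.037]
(206, 182) [ 0.596 -0.001]
(209, 147.5) [ 0.674 -0.003]
(145, 233) [0.485 0.125]
[-0.639 -0.227 -0.077] [ 0.001 -0.002 -0.106]
[-1.    -0.409  0.02 ] [ 0.002 -0.002 -0.223]
```

```bash
python3 -m jog '-0.1 -0.04 -0.05 0 0 -0.03; -0.25 -0.1 -0.08 0 0 -0.06; -0.45 -0.17 -0.08 0 0 -0.09; -0.64 -0.23 -0.06 0 0 -0.12; -0.8 -0.32 -0.03 0 0 -0.16; -0.95 -0.39 0 0 0 -0.19; -1 -0.41 0.02 0 0 -0.223; -1 -0.41 0.02 0 0 -0.223'; python3 go.py ".4221 -.0416 .1 37;.4221 -.0416 .036 37"
```

```text
t: 11.3
eef_pos: [0.4264, -0.1786, 0.1261]
tcp_rot: [180.0, 0.0, 37.2]
contact_force: [-0.1, -0.3, 0.8]
finger_gap: 0.087
finger_force: 0.0
[ 0.397 -0.559  0.13 ] [0.    0.    0.001]
[ 0.397 -0.559  0.45 ] [0.    0.    0.001]
```

```bash
python3 -m jog '0.06 -0.08 0.02 0 0 0; 0.14 -0.2 0.05 0 0 0; 0.24 -0.34 0.08 0 0 0; 0.33 -0.46 0.11 0 0 0; 0.38 -0.53 0.15 0 0 0; 0.397 -0.559 0.2 0 0 0; 0.397 -0.559 0.26 0 0 0; 0.397 -0.559 0.28 0 0 0'; python3 - <<'E'
from h import *
c=camera("side")
cv2.imwrite("pics/p4.png",cv2.resize(c["img"][220:360,230:400,::-1],None,fx=4,fy=4,interpolation=2))
p=robot.get_obs()["eef_pos"];print((proj(c,[p])-[230,220])*4)
E
python3 go.py ".4221 -.0416 .034 37"
```

```text
t: 12.1
eef_pos: [0.4233, -0.0428, 0.0686]
tcp_rot: [-179.9, 0.1, 36.9]
contact_force: [0.0, -0.7, 0.4]
finger_gap: 0.087
finger_force: 0.0
[[338.45445897 291.21301753]]
[ 0.    -0.008  0.173] [-0.  0. -0.]
```

View pics/p4.png

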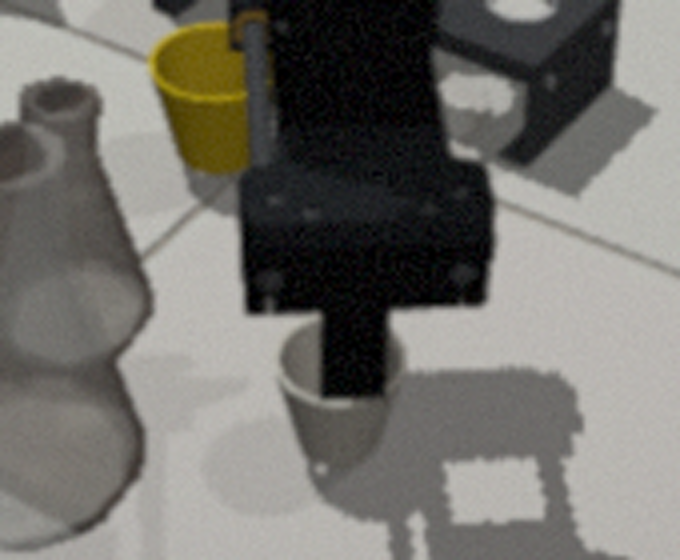

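The fingers are above L and the flask is clear to the left. Descending.

```bash
python3 -m jog '0 -0.008 0.04 0 0 0; 0 -0.008 0.08 0 0 0; 0 -0.008 0.12 0 0 0; 0 -0.008 0.15 0 0 0; 0 -0.008 0.168 0 0 0; 0 -0.008 0.168 0 0 0; 0 -0.008 0.168 0 0 0; 0 -0.008 0.168 0 0 0'
python3 -m jog '0 0 0 0 0 0; 0 0 0 0 0 0; 0 0 0 0 0 0; 0 0 0 0 0 0; 0 0 0 0 0 0; 0 0 0 0 0 0; 0 0 0 0 0 0; 0 0 0 0 0 0' -1 12
```

```text
t: 12.95
eef_pos: [0.4229, -0.0406, 0.0366]
tcp_rot: [180.0, -0.0, 37.1]
contact_force: [-1.0, -0.4, -0.5]
finger_gap: 0.0869
finger_force: 0.0
t: 13.75
eef_pos: [0.4227, -0.0406, 0.0363]
tcp_rot: [180.0, 0.0, 37.1]
contact_force: [0.1, -0.3, 0.5]
finger_gap: 0.0478
finger_force: 12.0
```

```bash
python3 -m jog '0 0 -0.04 0 0 0; 0 0 -0.12 0 0 0; 0 0 -0.24 0 0 0; 0 0 -0.36 0 0 0; 0 0 -0.47 0 0 0; 0 0 -0.54 0 0 0; 0 0 -0.56 0 0 0; 0 0 -0.56 0 0 0'; python3 go.py ".44 -.17 .15 25;.5617 -.2682 .15 -3"
```

```text
t: 14.55
eef_pos: [0.4229, -0.0406, 0.1488]
tcp_rot: [179.9, -0.0, 37.1]
contact_force: [0.5, 0.1, -0.2]
finger_gap: 0.048
finger_force: 12.0
[-0.322  0.568 -0.006] [ 0.    -0.     0.067]
[-0.132  1.326 -0.005] [ 0.    -0.     0.223]
```

```bash
python3 -m jog '-0.04 0.07 0 0 0 0; -0.12 0.2 0 0 0 0; -0.22 0.38 0 0 0 0.02; -0.3 0.55 0 0 0 0.06; -0.29 0.71 0 0 0 0.1; -0.25 0.86 0 0 0 0.14; -0.22 0.96 0 0 0 0.18; -0.22 1 0 0 0 0.223'; python3 go.py ".5617 -.2682 .15 -3;.5617 -.2682 .11 -3"
```

```text
t: 15.35
eef_pos: [0.5087, -0.2275, 0.1466]
tcp_rot: [-179.9, 0.1, -3.4]
contact_force: [-0.0, 0.4, -0.6]
finger_gap: 0.0475
finger_force: 12.0
[ 0.276  0.188 -0.018] [-0.     0.001 -0.002]
[0.277 0.188 0.182] [-0.     0.001 -0.002]
```

```bash
python3 -m jog '0.06 0.04 0 0 0 0; 0.14 0.1 0 0 0 0; 0.22 0.15 0 0 0 0; 0.27 0.18 0.02 0 0 0; 0.279 0.188 0.07 0 0 0; 0.279 0.188 0.12 0 0 0; 0.279 0.188 0.16 0 0 0; 0.279 0.188 0.16 0 0 0'; python3 chk.py crucible_l p5 .0363;python3 go.py ".5622 -.2682 .0685 -3"
```

```text
t: 16.15
eef_pos: [0.5605, -0.2665, 0.1145]
tcp_rot: [-179.9, 0.2, -3.1]
contact_force: [0.5, 0.0, -0.2]
finger_gap: 0.0475
finger_force: 12.0
tcp [ 0.5605 -0.2665  0.1145] z0 0.0782
[0.004 0.006 0.239] [-0.  0. -0.]
```

View pics/p5.png

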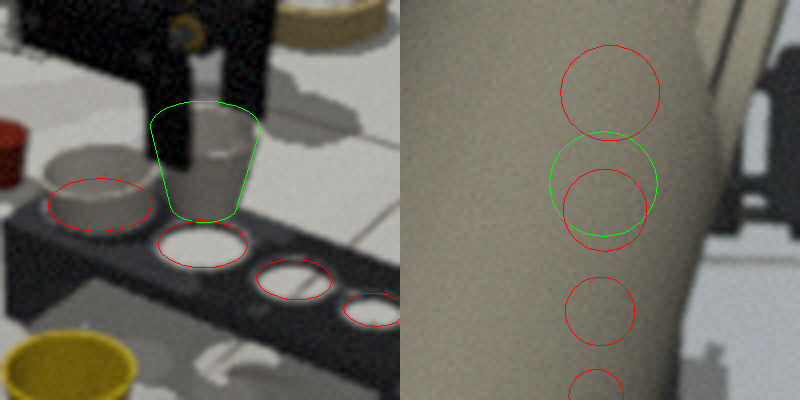

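L is over its hole at crop (203,244), beside the seated XL. Lowering.

```bash
python3 -m jog '0.002 0 0.04 0 0 0; 0.002 0 0.08 0 0 0; 0.002 0 0.12 0 0 0; 0.002 0 0.15 0 0 0; 0.002 0 0.18 0 0 0; 0.002 0 0.2 0 0 0; 0.002 0 0.21 0 0 0; 0.002 0 0.21 0 0 0'; python3 -m jog '0 0 0.005 0 0 0; 0 0 0.01 0 0 0; 0 0 0.015 0 0 0; 0 0 0.02 0 0 0; 0 0 0.022 0 0 0; 0 0 0.024 0 0 0; 0 0 0.024 0 0 0; 0 0 0.024 0 0 0'
```

```text
t: 17.05
eef_pos: [0.5622, -0.2673, 0.0743]
tcp_rot: [180.0, -0.0, -3.1]
contact_force: [-0.4, -0.5, 0.1]
finger_gap: 0.0477
finger_force: 12.0
t: 17.85
eef_pos: [0.5627, -0.2677, 0.07]
tcp_rot: [180.0, -0.1, -3.1]
contact_force: [3.2, -3.9, 3.7]
finger_gap: 0.0473
finger_force: 12.0
```

```bash
python3 -m jog '0.002 0.002 0 0 0 0; 0.004 0.004 0 0 0 0; 0.005 0.006 0 0 0 0; 0.005 0.006 0.002 0 0 0; 0.005 0.006 0.004 0 0 0; 0.005 0.006 0.006 0 0 0; 0.005 0.006 0.008 0 0 0; 0.005 0.006 0.008 0 0 0'
```

```text
t: 18.65
eef_pos: [0.5631, -0.2684, 0.0679]
tcp_rot: [-180.0, -0.0, -3.1]
contact_force: [2.3, -1.3, 3.5]
finger_gap: 0.0474
finger_force: 12.0
```

Depth is as predicted (0.0679). Releasing, rising, then heading for M.

```bash
python3 -m jog '0 0 0 0 0 0; 0 0 0 0 0 0; 0 0 0 0 0 0; 0 0 0 0 0 0; 0 0 0 0 0 0; 0 0 -0.05 0 0 0; 0 0 -0.15 0 0 0; 0 0 -0.3 0 0 0' 1
python3 - <<'E'
from fit import *
c=camera("side");im=c["img"][:,:,::-1].copy()
S=5;x,y=240,130
cv2.imwrite("pics/p6.png",cv2.resize(im[y:y+110,x:x+150],None,fx=S,fy=S,interpolation=2))
E
python3 go.py ".40 -.28 .12 -3; .348 -.2857 .07 -3"
```

```text
t: 19.45
eef_pos: [0.5622, -0.2681, 0.1279]
tcp_rot: [-179.9, 0.1, -3.1]
contact_force: [0.4, -1.8, -0.2]
finger_gap: 0.0867
finger_force: 0.0
[-0.822  0.098  0.068] [ 0.001 -0.002 -0.   ]
[-1.081  0.14   0.317] [ 0.001 -0.002 -0.   ]
```

View pics/p6.png

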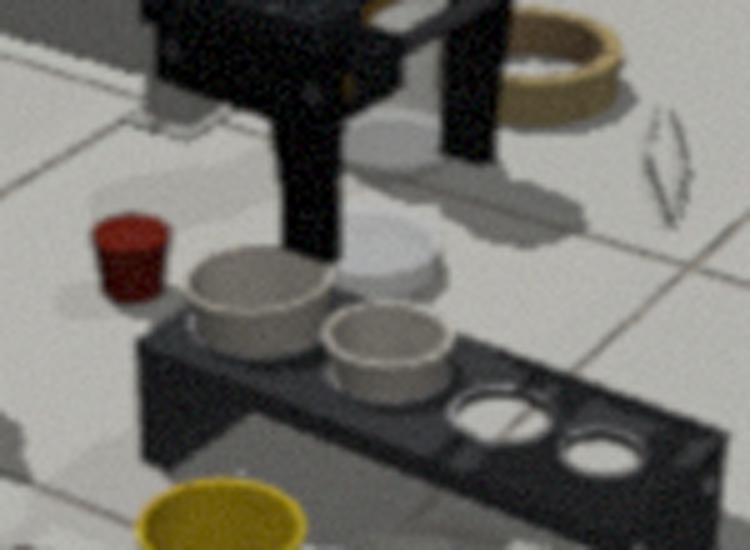

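L is seated and level. On to M.

```bash
python3 -m jog '-0.1 0.01 0 0 0 0; -0.25 0.03 0 0 0 0; -0.45 0.06 0 0 0 0; -0.65 0.08 0.02 0 0 0; -0.82 0.1 0.05 0 0 0; -0.95 0.125 0.09 0 0 0; -1 0.135 0.13 0 0 0; -1 0.135 0.16 0 0 0'; python3 go.py ".348 -.2857 .06 -3;.348 -.2857 .0265 -3"
```

```text
t: 20.3
eef_pos: [0.3614, -0.2852, 0.0961]
tcp_rot: [180.0, -0.0, -3.2]
contact_force: [0.7, 0.5, -0.1]
finger_gap: 0.0865
finger_force: 0.0
[-0.067  0.006  0.18 ] [ 0.    -0.    -0.001]
[-0.067  0.006  0.348] [ 0.    -0.    -0.001]
```

```bash
python3 -m jog '-0.03 0.003 0.03 0 0 0; -0.067 0.006 0.08 0 0 0; -0.067 0.006 0.14 0 0 0; -0.067 0.006 0.2 0 0 0; -0.067 0.006 0.26 0 0 0; -0.067 0.006 0.31 0 0 0; -0.067 0.006 0.348 0 0 0; -0.067 0.006 0.348 0 0 0'
python3 -m jog '0 0 0 0 0 0; 0 0 0 0 0 0; 0 0 0 0 0 0; 0 0 0 0 0 0; 0 0 0 0 0 0; 0 0 0 0 0 0; 0 0 0 0 0 0; 0 0 0 0 0 0' -1 10
```

```text
t: 21.1
eef_pos: [0.348, -0.2847, 0.0252]
tcp_rot: [-179.9, 0.1, -3.1]
contact_force: [0.2, 0.5, 0.6]
finger_gap: 0.0867
finger_force: 0.0
t: 21.9
eef_pos: [0.3485, -0.2852, 0.0264]
tcp_rot: [180.0, -0.0, -3.1]
contact_force: [0.2, 0.2, 0.3]
finger_gap: 0.039
finger_force: 10.0
```

```bash
python3 -m jog '0 0 -0.04 0 0 0; 0 0 -0.12 0 0 0; 0 0 -0.24 0 0 0; 0 0 -0.36 0 0 0; 0 0 -0.46 0 0 0; 0 0 -0.5 0 0 0; 0 0 -0.5 0 0 0; 0 0 -0.5 0 0 0'; python3 go.py ".5117 -.2662 .125 -3;.5117 -.2662 .1 -3"
```

```text
t: 22.7
eef_pos: [0.3481, -0.285, 0.1257]
tcp_rot: [-180.0, 0.0, -3.1]
contact_force: [0.1, 0.3, -0.6]
finger_gap: 0.039
finger_force: 10.0
[ 0.812 -0.138  0.003] [-0.  0. -0.]
[ 0.812 -0.138  0.128] [-0.  0. -0.]
```

```bash
python3 -m jog '0.08 -0.014 0 0 0 0; 0.22 -0.04 0 0 0 0; 0.4 -0.07 0 0 0 0; 0.58 -0.1 0 0 0 0; 0.72 -0.12 0 0 0 0; 0.8 -0.135 0.03 0 0 0; 0.812 -0.138 0.09 0 0 0; 0.812 -0.138 0.12 0 0 0'; python3 chk.py crucible_m p7 .0264;python3 go.py ".5117 -.2662 .0615 -3"
```

```text
t: 23.5
eef_pos: [0.5116, -0.2654, 0.0998]
tcp_rot: [-179.9, 0.2, -3.0]
contact_force: [-0.9, 1.0, -0.4]
finger_gap: 0.0386
finger_force: 10.0
tcp [ 0.5116 -0.2654  0.0998] z0 0.0734
[0.007 0.    0.194] [-0.     0.001 -0.001]
```

View pics/p7.png

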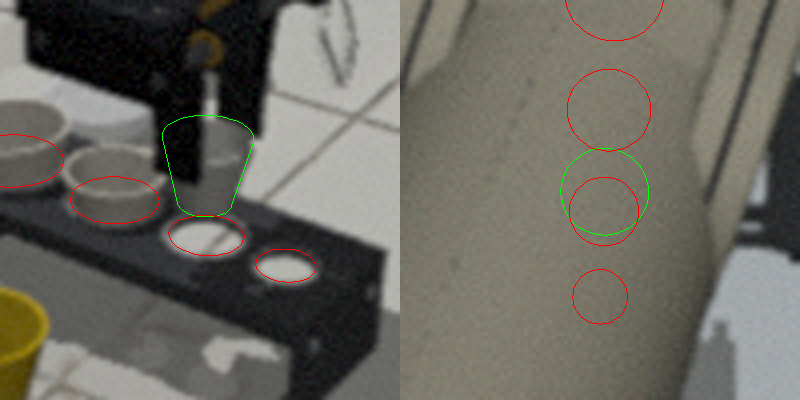

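M is over the third hole at crop (205,236). Lowering.

```bash
python3 -m jog '0.002 0 0.03 0 0 0; 0.002 0 0.06 0 0 0; 0.002 0 0.09 0 0 0; 0.002 0 0.12 0 0 0; 0.002 0 0.145 0 0 0; 0.002 0 0.16 0 0 0; 0.002 0 0.17 0 0 0; 0.002 0 0.17 0 0 0'; python3 -m jog '0 0 0.003 0 0 0; 0 0 0.006 0 0 0; 0 0 0.009 0 0 0; 0 0 0.012 0 0 0; 0 0 0.015 0 0 0; 0 0 0.018 0 0 0; 0 0 0.02 0 0 0; 0 0 0.02 0 0 0'
```

```text
t: 24.4
eef_pos: [0.5125, -0.2663, 0.0682]
tcp_rot: [-180.0, 0.0, -3.1]
contact_force: [-0.2, -0.5, -0.7]
finger_gap: 0.0387
finger_force: 10.0
t: 25.2
eef_pos: [0.5125, -0.2664, 0.0643]
tcp_rot: [180.0, 0.0, -3.1]
contact_force: [-0.5, 0.3, 0.2]
finger_gap: 0.0388
finger_force: 10.0
```

```bash
python3 -m jog '0 0 0.003 0 0 0; 0 0 0.006 0 0 0; 0 0 0.009 0 0 0; 0 0 0.012 0 0 0; 0 0 0.014 0 0 0; 0 0 0.016 0 0 0; 0 0 0.017 0 0 0; 0 0 0.017 0 0 0'
```

```text
t: 26.0
eef_pos: [0.5117, -0.2667, 0.061]
tcp_rot: [180.0, 0.1, -3.1]
contact_force: [-6.6, 0.8, 7.0]
finger_gap: 0.039
finger_force: 10.0
```

```bash
python3 -m jog '-0.002 0 0 0 0 0; -0.004 0 0 0 0 0; -0.006 0 0 0 0 0; -0.006 0 0 0 0 0; -0.006 0 0 0 0 0; -0.006 0 0 0 0 0; -0.006 0 0 0 0 0; -0.006 0 0 0 0 0'; python3 -m jog '0 0 0 0 0 0; 0 0 0 0 0 0; 0 0 0 0 0 0; 0 0 0 0 0 0; 0 0 0 0 0 0; 0 0 -0.05 0 0 0; 0 0 -0.15 0 0 0; 0 0 -0.3 0 0 0' 1
python3 - <<'E'
from fit import *
c=camera("side");im=c["img"][:,:,::-1].copy()
S=5;x,y=240,130
cv2.imwrite("pics/p8.png",cv2.resize(im[y:y+110,x:x+150],None,fx=S,fy=S,interpolation=2))
E
python3 go.py ".52 -.18 .2 30; .56 -.13 .2 60;.6864 -.0984 .16 90"
```

```text
t: 26.8
eef_pos: [0.5115, -0.2664, 0.0609]
tcp_rot: [180.0, -0.0, -3.1]
contact_force: [0.2, -2.9, -0.1]
finger_gap: 0.0392
finger_force: 10.0
t: 27.6
eef_pos: [0.5105, -0.2659, 0.121]
tcp_rot: [-179.9, 0.1, -3.1]
contact_force: [0.8, 0.0, -0.2]
finger_gap: 0.0858
finger_force: 0.0
[ 0.012 -0.436 -0.364] [ 0.001 -0.001 -0.184]
[ 0.198 -0.696 -0.364] [ 0.002 -0.001 -0.35 ]
[ 0.819 -0.888 -0.161] [ 0.002 -0.001 -0.517]
```

View pics/p8.png

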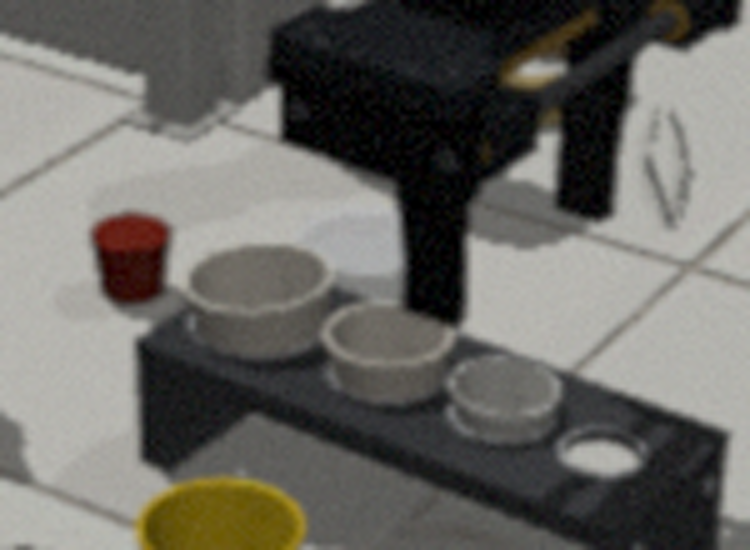

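```bash
python3 - <<'E'
from h import *
c=camera("side")
for n,xy in dict(f1=(.544,-.036),f2=(.506,.037),brown=(.596,-.001),red=(.674,-.003)).items():
    print(n,[(z,proj(c,[[*xy,z]])[0].round().tolist()) for z in (0,.08,.12,.16,.2,.25)])
E
```

```text
f1 [(0, [248.0, 300.0]), (0.08, [245.0, 260.0]), (0.12, [244.0, 238.0]), (0.16, [242.0, 216.0]), (0.2, [241.0, 192.0]), (0.25, [238.0, 160.0])]
f2 [(0, [236.0, 338.0]), (0.08, [233.0, 297.0]), (0.12, [231.0, 274.0]), (0.16, [229.0, 250.0]), (0.2, [227.0, 224.0]), (0.25, [224.0, 190.0])]
brown [(0, [208.0, 300.0]), (0.08, [204.0, 260.0]), (0.12, [201.0, 238.0]), (0.16, [198.0, 216.0]), (0.2, [195.0, 191.0]), (0.25, [191.0, 159.0])]
red [(0, [174.0, 282.0]), (0.08, [168.0, 242.0]), (0.12, [164.0, 221.0]), (0.16, [160.0, 199.0]), (0.2, [156.0, 176.0]), (0.25, [151.0, 144.0])]
```

M is seated. The nearby flasks are under 0.15 m tall. On to S at yaw 90°.

```bash
python3 -m jog '0.02 -0.03 -0.1 0 0 -0.04; 0.06 -0.12 -0.2 0 0 -0.085; 0.14 -0.25 -0.25 0 0 -0.13; 0.26 -0.4 -0.25 0 0 -0.175; 0.42 -0.57 -0.25 0 0 -0.22; 0.58 -0.72 -0.23 0 0 -0.265; 0.73 -0.83 -0.2 0 0 -0.31; 0.81 -0.88 -0.16 0 0 -0.35'; python3 go.py ".6864 -.0984 .1 90;.6864 -.0984 .0195 90"
```

```text
t: 28.5
eef_pos: [0.6846, -0.0957, 0.153]
tcp_rot: [180.0, -0.1, 60.4]
contact_force: [0.0, -0.9, -0.8]
finger_gap: 0.0871
finger_force: 0.0
[-0.008  0.015  0.265] [ 0.    -0.001 -0.164]
[-0.009  0.014  0.668] [ 0.    -0.001 -0.164]
```

```bash
python3 -m jog '-0.009 0.014 0.03 0 0 -0.045; -0.009 0.014 0.07 0 0 -0.09; -0.009 0.014 0.12 0 0 -0.135; -0.009 0.014 0.2 0 0 -0.164; -0.009 0.014 0.3 0 0 -0.164; -0.009 0.014 0.4 0 0 -0.164; -0.009 0.014 0.46 0 0 -0.164; -0.009 0.014 0.48 0 0 -0.164'; python3 - <<'E'
from fit import *
c=camera("side");x,y=150,180
im=cv2.resize(c["img"][y:y+100,x:x+120,::-1],None,fx=5,fy=5,interpolation=2)
p=robot.get_obs()["eef_pos"]
k=((sil(c,p[:2],D["crucible_s"])[:,0]-[x,y]+.5)*5).astype(int);cv2.polylines(im,[k],True,(0,255,0),1)
cv2.imwrite("pics/p9.png",im)
E
python3 go.py ".6864 -.0984 .0195 90"
```

```text
t: 29.3
eef_pos: [0.6833, -0.1023, 0.0556]
tcp_rot: [-179.9, -0.0, 89.4]
contact_force: [0.2, -0.8, 0.3]
finger_gap: 0.087
finger_force: 0.0
[0.019 0.014 0.182] [-0.    -0.    -0.003]
```

View pics/p9.png

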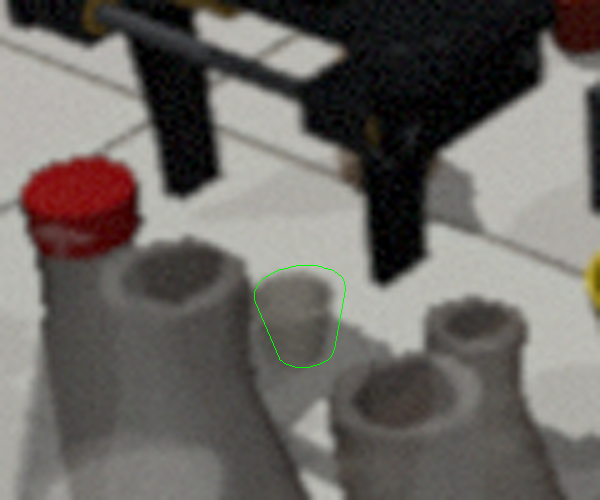

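S sits at crop (294,318) between the fingers, clear of the flasks. Small correction, then descend.

```bash
python3 -m jog '0.01 0.006 0 0 0 0; 0.012 0.01 0.04 0 0 0; 0.012 0.01 0.08 0 0 0; 0.012 0.01 0.12 0 0 0; 0.012 0.01 0.15 0 0 0; 0.012 0.01 0.165 0 0 0; 0.012 0.01 0.165 0 0 0; 0.012 0.01 0.165 0 0 0'; python3 go.py ".6864 -.0984 .0195 90"
```

```text
t: 30.15
eef_pos: [0.6863, -0.0999, 0.0241]
tcp_rot: [180.0, 0.0, 89.4]
contact_force: [-1.0, -0.7, 0.5]
finger_gap: 0.087
finger_force: 0.0
[0.007 0.    0.023] [ 0.     0.    -0.003]
```

```bash
python3 -m jog '0.004 0 0.01 0 0 0; 0.007 0 0.02 0 0 0; 0.007 0 0.022 0 0 0; 0.007 0 0.022 0 0 0; 0.007 0 0.022 0 0 0; 0.007 0 0.022 0 0 0; 0.007 0 0.022 0 0 0; 0.007 0 0.022 0 0 0'; python3 -m jog '0 0 0 0 0 0; 0 0 0 0 0 0; 0 0 0 0 0 0; 0 0 0 0 0 0; 0 0 0 0 0 0; 0 0 0 0 0 0; 0 0 0 0 0 0; 0 0 0 0 0 0' -1 8;python3 -m jog '0 0 0 0 0 0; 0 0 -0.02 0 0 0; 0 0 -0.08 0 0 0; 0 0 -0.18 0 0 0; 0 0 -0.3 0 0 0; 0 0 -0.42 0 0 0; 0 0 -0.52 0 0 0; 0 0 -0.6 0 0 0'; python3 go.py ".6 -.16 .16 30;.4693 -.2643 .13 -3"
```

```text
t: 30.95
eef_pos: [0.6862, -0.0985, 0.0196]
tcp_rot: [180.0, 0.0, 89.4]
contact_force: [0.1, -0.0, -0.1]
finger_gap: 0.0869
finger_force: 0.0
t: 31.75
eef_pos: [0.6862, -0.0985, 0.0196]
tcp_rot: [180.0, 0.0, 89.4]
contact_force: [0.4, -0.1, 0.4]
finger_gap: 0.0308
finger_force: 4.1
t: 32.55
eef_pos: [0.6867, -0.0983, 0.1422]
tcp_rot: [179.9, 0.0, 89.4]
contact_force: [-0.6, -0.1, -1.2]
finger_gap: 0.0302
finger_force: 8.0
[-0.312 -0.43  -0.09 ] [ 0.001 -0.     0.33 ]
[-0.84  -1.079  0.059] [ 0.001 -0.     0.514]
```

```bash
python3 -m jog '-0.03 -0.05 -0.04 0 0 0.03; -0.09 -0.13 -0.05 0 0 0.07; -0.18 -0.26 -0.05 0 0 0.115; -0.29 -0.4 -0.05 0 0 0.16; -0.41 -0.55 -0.05 0 0 0.205; -0.53 -0.7 -0.05 0 0 0.25; -0.64 -0.83 -0.04 0 0 0.295; -0.73 -0.93 -0.02 0 0 0.34'; python3 go.py ".4693 -.2643 .13 -3;.4693 -.2643 .09 -3"
```

```text
t: 33.35
eef_pos: [0.4972, -0.2442, 0.1445]
tcp_rot: [179.9, -0.0, 27.8]
contact_force: [0.7, 0.7, 0.2]
finger_gap: 0.0305
finger_force: 8.0
[-0.171  0.024  0.072] [ 0.    -0.     0.171]
[-0.171  0.024  0.272] [ 0.    -0.     0.171]
```

```bash
python3 -m jog '-0.04 0.006 0 0 0 0.045; -0.09 0.012 0 0 0 0.09; -0.14 0.02 0.02 0 0 0.135; -0.171 0.024 0.08 0 0 0.171; -0.171 0.024 0.16 0 0 0.171; -0.171 0.024 0.22 0 0 0.171; -0.171 0.024 0.25 0 0 0.171; -0.171 0.024 0.25 0 0 0.171'; python3 chk.py crucible_s p10 .0196;python3 go.py ".4693 -.2643 .067 -3"
```

```text
t: 34.15
eef_pos: [0.4706, -0.2626, 0.093]
tcp_rot: [-180.0, 0.1, -2.5]
contact_force: [0.1, 0.5, -0.4]
finger_gap: 0.0301
finger_force: 8.0
tcp [ 0.4706 -0.2626  0.093 ] z0 0.0734
[-0.01   0.007  0.135] [ 0.    -0.     0.003]
```

View pics/p10.png

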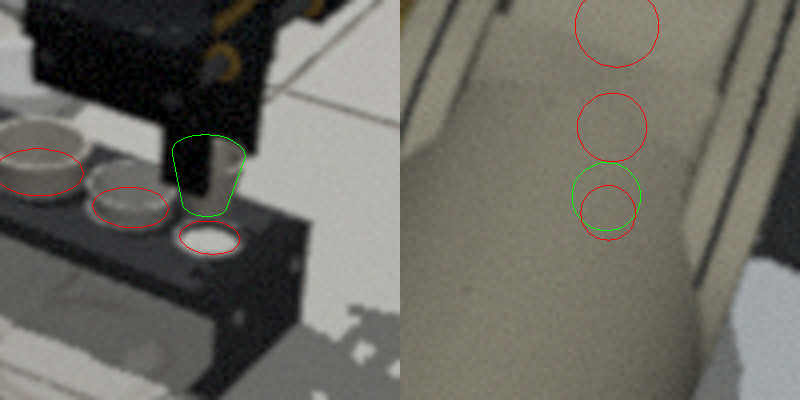

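S is above the smallest hole at crop (209,238), and its outline matches. Lowering.

```bash
python3 -m jog '-0.004 0.003 0.02 0 0 0; -0.005 0.004 0.04 0 0 0; -0.005 0.004 0.06 0 0 0; -0.005 0.004 0.08 0 0 0; -0.005 0.004 0.1 0 0 0; -0.005 0.004 0.12 0 0 0; -0.005 0.004 0.13 0 0 0; -0.005 0.004 0.13 0 0 0'; python3 go.py ".4693 -.2643 .0605 -3"
```

```text
t: 35.05
eef_pos: [0.4697, -0.2637, 0.0672]
tcp_rot: [-180.0, 0.0, -2.5]
contact_force: [0.4, -0.2, -0.2]
finger_gap: 0.0306
finger_force: 8.0
[-0.002  0.003  0.033] [-0.     0.     0.003]
```

```bash
python3 -m jog '0 0.002 0.004 0 0 0; 0 0.003 0.01 0 0 0; 0 0.003 0.015 0 0 0; 0 0.003 0.02 0 0 0; 0 0.003 0.025 0 0 0; 0 0.003 0.03 0 0 0; 0 0.003 0.034 0 0 0; 0 0.003 0.034 0 0 0'
```

```text
t: 35.85
eef_pos: [0.4697, -0.2644, 0.0607]
tcp_rot: [180.0, 0.0, -2.5]
contact_force: [-0.6, 0.1, -0.0]
finger_gap: 0.0304
finger_force: 8.0
```

```bash
python3 -m jog '0 0 0.002 0 0 0; 0 0 0.004 0 0 0; 0 0 0.006 0 0 0; 0 0 0.007 0 0 0; 0 0 0.008 0 0 0; 0 0 0.008 0 0 0; 0 0 0.008 0 0 0; 0 0 0.008 0 0 0'
```

```text
t: 36.65
eef_pos: [0.4697, -0.2646, 0.0592]
tcp_rot: [180.0, 0.0, -2.5]
contact_force: [-2.1, -2.1, 2.7]
finger_gap: 0.0302
finger_force: 8.0
```

Contact at the predicted depth. Releasing and backing off.

```bash
python3 -m jog '0 0 0 0 0 0; 0 0 0 0 0 0; 0 0 0 0 0 0; 0 0 0 0 0 0; 0 0 0 0 0 0; 0 0 -0.05 0 0 0; 0 0 -0.15 0 0 0; 0 0 -0.3 0 0 0' 1
python3 -m jog '0 0 -0.1 0 0 0; -0.1 0.1 -0.3 0 0 0; -0.2 0.25 -0.4 0 0 0; -0.3 0.45 -0.5 0 0 0; -0.3 0.7 -0.5 0 0 0; -0.3 0.9 -0.5 0 0 0; -0.3 1 -0.5 0 0 0; -0.3 1 -0.5 0 0 0'
python3 - <<'E'
from fit import *
S=5;a=camera("side");b=camera("top")
cv2.imwrite("pics/p11.png",cv2.resize(np.hstack([a["img"][140:250,250:390],]),None,fx=S,fy=S,interpolation=2)[:,:,::-1])
cv2.imwrite("pics/p12.png",cv2.resize(b["img"][90:280,230:440],None,fx=3,fy=3,interpolation=2)[:,:,::-1])
for c,z in((a,"side"),(b,"top")):
    for t in("petri_dish","dropper"):
        m=mark_of(c,t); print(z,t,m[0]["uv"] if m else None)
E
```

```text
t: 37.45
eef_pos: [0.469, -0.2639, 0.1193]
tcp_rot: [-179.9, 0.1, -2.5]
contact_force: [0.6, 0.4, -0.3]
finger_gap: 0.0835
finger_force: 0.0
t: 38.25
eef_pos: [0.3994, -0.4644, 0.2192]
tcp_rot: [180.0, 0.0, -2.8]
contact_force: [-0.4, -0.7, -0.1]
finger_gap: 0.0872
finger_force: 0.0
side petri_dish [313.4, 182.4]
side dropper [225.6, 211.1]
top petri_dish [398.0, 149.2]
top dropper [305.9, 117.4]
```

View pics/p11.png

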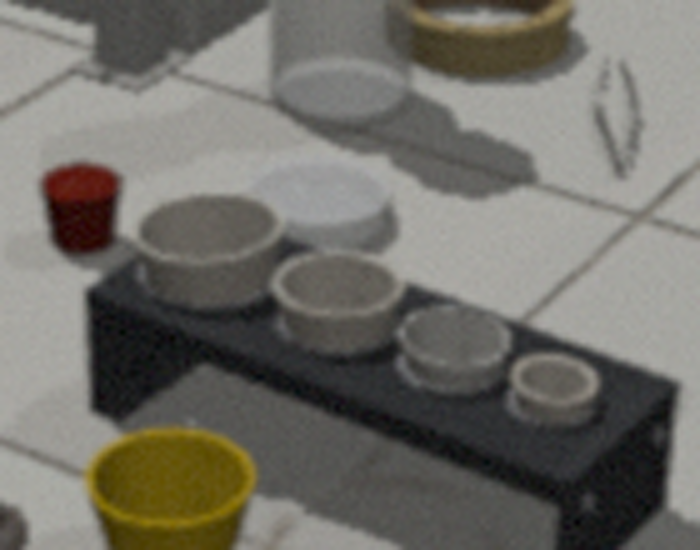

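View pics/p12.png

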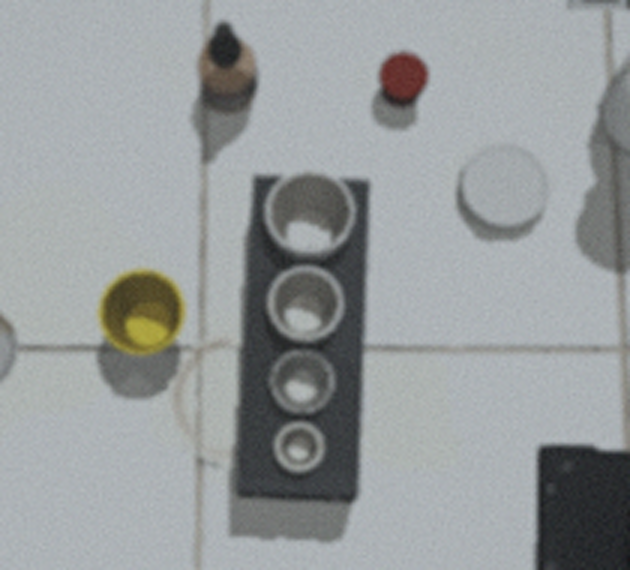

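```bash
python3 -c "
from station import sign_off
print(sign_off())"
```

```text
the job is handed in; nothing more can be done
None
```

All four crucibles are seated mouth up in their holes in order of size, the petri dish, dropper bottle and yellow cup were left alone, and the job is handed in at about 38 s; I viewed 16 pictures, two over the limit of 14.

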